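# Pedal open the scrap bin and throw out a spoiled glass piece

## Task

At the bead maker's bench, press the scrap bin's pedal right down to its stop so that the lid swings over and stays up by itself, let the pedal come back up, then drop the spoiled glass piece (the white stem with a flattened round end) into the bin. Leave the lid standing open, and do not disturb the two moulds, the graphite paddle or the jar.

Things in the scene. Friction and masses are not known exactly. Their poses are not given: they have to be found in the camera images.
- bin: Round steel pedal bin, fixed on the bench, 190 mm in diameter, rim 236 mm high, domed lid (top at 257 mm when shut). Origin: centre of its underside, on the bench; z up. Its -x axis points to the front, where the pedal sticks out low down (about towards -y of the robot, give or take 20 degrees); +x to the back, where the lid is hinged over a black column reaching 134 mm behind the centre.
- tread (a point): Centre of the top of the pedal's ribbed tread, 50 mm front to back, 62 mm wide, 150 mm in front of the bin's centre (55 mm clear of its wall), 47 mm above the bench when up. It turns about a pivot inside the foot, 65 mm in front of the bin's centre, 26 mm above the bench; at the stop this point is 21 mm above the bench, 2 to 3 mm farther out, tilted 17 degrees. Axes as the bin's while up.
- pedal (a joint): Pedal angle in rad: 0 up, 0.30 down on its stop. Sprung: it comes back up by itself when let go. At mid-tread it takes about 11 N to start lifting the lid (briefly up to 20 N if pressed briskly), falling to about 5 N near the stop; on the stop it is rigid. So a press that halts at a force below 20 N could stop too early.
- lid (a joint): Lid angle in rad: 0 shut, 1.9 fully open, leaning back past upright. The pedal pushes it up; only with the pedal nearly on its stop (beyond about 0.26 rad) does it pass its balance point (about 1.5 rad) and then stay up by itself; let go earlier, it falls shut. Hinge at rim height, 128 mm behind the bin's centre; open, it stands behind the mouth, its top 450 mm above the bench.
- bin_mouth (a point): Centre of the bin's open mouth, at rim height, 236 mm above the bench; the mouth is 170 mm across inside, the floor of the bin lies 162 mm below it. Axes as the bin's.
- spoiled_centre (a point): Middle of the length, half-way up, of the spoiled piece: a white glass stem of 14 mm diameter with a flat disc (40 mm across, 14 mm thick) at one end, 115 mm long in all, 74 g, lying on a dark steel plate 3 mm thick; this point is 10 mm above the bench. x axis along the stem: disc centre 37 mm to +x, bare end 57 mm to -x. Grip across the stem here (14 mm, along y). Balance point 15 mm to +x.
- mould_a: Bystander: brown brass shaping mould, 56 mm in diameter with a conical shoulder, 58 mm high, standing on the plate. Origin: centre of its underside.
- mould_b: Bystander: grey steel straight round shaping mould, 48 mm in diameter, 72 mm high, standing on the plate. Origin: centre of its underside.
- paddle: Bystander: graphite paddle lying on the bench, a black plate 75 by 50 by 12 mm with a wooden handle 20 mm thick, 190 mm long in all. Origin: on the bench, where the shank is; the handle lies to its -x, the plate to its +x.
- jar: Bystander: jar of glass grains with a metal cap, 64 mm in diameter, 75 mm high. Origin: centre of its underside.

How it is judged:
On the way, in this order (a step that is already met when the one before it is completed fails the run):
1. the pedal is pressed down to its stop and the lid has swung past its balance point (value of joint pedal above 0.285 rad and value of joint lid above 1.6 rad), for 0.2 s.
2. the spoiled piece lies in the bin with the pedal up and the lid standing open (horizontal distance between spoiled_centre and bin_mouth below 0.08 m and z of spoiled_centre in the frame of bin below 0.17 m and value of joint pedal below 0.03 rad and value of joint lid above 1.6 rad), for 0.2 s.
At the end, for the whole second after the job is handed in: The spoiled piece is at rest inside the bin (its middle within 80 mm of the bin's centre line and lower than 170 mm above the bench), the lid stands open by itself (beyond 1.6 rad) and the pedal is back up (within 0.03 rad) (all of step 2 and linear speed of spoiled below 0.05 m/s); the robot touches nothing.
It fails at once if a mould, the paddle or the jar is moved by more than 30 mm or knocked over (distance of any of mould_a, mould_b, paddle, jar from where it was at the start of the episode above 0.03 m or angle between any of mould_a, mould_b, jar's own z axis and vertical above 0.6 rad).
It also fails if it takes over 61 s, if anything falls off the work surface, if the arm or the gripper's body presses on something with over 40 N, if the wrist force passes 120 N, or if a joint passes its speed limit or range.

## Robot

A 6-joint arm with a two-finger parallel gripper is mounted at the origin on the work surface. World frame = base frame: x ahead of the robot, y to its left, z up, the work surface at z = 0. Lengths are in m, angles in rad, forces in N, time in s.
With the tool pointing down it reaches from about 0.35 to 0.95 m from the base axis. Payload 17.4 kg.
Tool frame: the origin (TCP) lies on the centre line of the jaws, within the pads' length; the fingertips stand 25 mm ahead of it and the grasp point (between the pads) lies 6 mm ahead of it; z points along the fingers, y is the line along which they close (so a half turn about z gives the same grasp; the last joint's range is limited). The gripper opens to 93 mm and grips with 3 to 60 N. Pads are 15 mm wide; open, the fingers measure 128 mm over their backs; the gripper's body (75 mm by 188 mm) begins 65 mm behind the grasp point.
Start: joints at [-1.327, 0.116, 1.442, -0, 1.584, -0.038], TCP at [0.188, -0.648, 0.244] pointing down, gripper open.
Joint ranges: [-2.83, 2.83], [-0.83, 2.19], [0.07, 2.5], [-1.14, 4.28], [0.01, 3], [-2.97, 2.97]. Speed limits (rad/s): [1.89, 1.89, 2.22, 3.14, 3.14, 3.14].

## Interface

Orientations are given as a unit quaternion [x, y, z, w].
In Python, from station import state, optics, ticket, nets gives the robot as it stands.
- The arm moves only by the tool servo_tool, never from a script. Its arguments are lists of equal length, an entry for each row: "dp": the shift along the tool's x, y, z normalised to -1 to 1, where 1 is 100 mm, a list of three; "delta_rot": the turn, a rotation vector about the tool's x, y, z normalised to -1 to 1, where 1 is 2 rad, a list of three; "claw": the closure, from 0 (fully open) to 1 (shut). A call has 1 to 10 rows; each row shifts and turns the commanded pose from where the row before left it, along the tool's axes as they then stand; what a row does not reach is not made up. A row lasts 1/8 s, in which the tool goes at most 62.5 mm and 10.7 degrees, less where a joint would pass 70% of its speed; a pose out of reach is approached as far as the arm can. A call with a number of a shift or a turn outside -1 to 1 is refused whole. A call with a gripper value outside its range is refused whole. The fingers move at their own pace and stop on an object; "force" is the grip in N (left out, the last holds). Time passes only in rows, so rows that do not move let the fingers close. It gives the time, the measured TCP pose, the force, the opening and the grip force at its end, in the units of the state.
- state(): the state, without advancing time (a new reading comes with each control period).
- optics.capture(name): name is "scene" or "top" or "wrist"; returns the picture (384x512x3 uint8, red, green, blue); there is no depth.
- optics.calibration(name): a dict with "mtx" (3x3 intrinsics, pixels), "world_from_camera" (4x4, takes a point from camera to world coordinates). Camera axes: x right, y down, z forward; pixel columns grow to the right and rows downward; lengths in m; the calibration is good to about 2 mm. A picture is of the moment at which its call begins: read the wrist's pose just before it. calibration takes no time and is no camera call; for the wrist camera it gives the pose at the moment of the call.
- ticket.job_done(): hands the job in; it is judged then, once.
Trained networks look in the newest picture that a camera, given by its name, has taken for a name from the list of things; names that differ only in an ending like _2 or _b are one class to them, and where a whole thing is asked for, a point or a joint stands for the part that bears it (a point fixed in the world has none). Each returns a list of dicts, best first, with "conf" (0 to 1); they miss things now and then, are a little off and sometimes report something else, mostly with a low value. They report only what shows in the picture. A call takes as long as a camera call.
- nets.boxes_of(name, camera): "point" ([x, y, z] in m, in world coordinates, good to about 4 mm: the middle of the surface that is visible of it).
- nets.cut_out(name, camera): "pixels" (384x512 bool, what is visible of it).
- nets.pinpoint(name, camera): "point" ([x, y, z] in m, in world coordinates, good to about 4 mm: a listed point, or the origin of a listed thing).
The state is a dict: "clock": time; "joints": joint angles; "dq": joint speeds; "joint_torque": joint torques, N m; "ee_pos": TCP position; "tool_rot": TCP orientation; "force": force on the tool from outside, world axes, zero at the start; "wrist_torque": the same for the moment, N m; "gripper_width": finger opening in m; "grip_force": force on a finger pad.
Only numpy, scipy, OpenCV 4.12 (cv2) and the standard library are available. Lean on these libraries where they do the work, as an engineer would, in place of code of your own. Each camera call takes 0.05 s, during which the arm holds its last target. There are 200 camera calls.

## Working session

There is one attempt and no reset: what is moved stays moved. The work goes in short steps, Python scripts to look and compute and a tool call to move; the robot and the scene stay as the last step left them, time stands still between calls to the robot, and variables do not carry over. Pictures are saved under pics/ and viewed, at most 10 in all, crops included, and the job is handed in when it is done.

Besides the shell and the picture viewer there is one more tool, called after "Request:" by a JSON object that holds its "op" and its "data". servo_tool: Moves the arm, as the interface text tells. Scaled input: -1 to 1 covers 100 mm each way for a shift and 2 rad each way for a turn. Its arguments: {"type":"object","properties":{"dp":{"type":"array"},"delta_rot":{"type":"array"},"claw":{"type":"array"},"force":{"type":"number"}},"required":["dp","delta_rot","claw"]}

```bash
mkdir -p pics
cat > h.py <<'E'
from station import state, optics, ticket, nets
import numpy as np, cv2
from scipy.spatial.transform import Rotation as R
def rel(p, rot=None):
    s=state(); T=R.from_quat(s["tool_rot"])
    print("dp tool (100mm units)", np.round(T.inv().apply(np.array(p)-s["ee_pos"])*10,3))
    if rot is not None: print("rotvec/2", np.round((T.inv()*rot).as_rotvec()/2,3))
E
python3 - <<'E'
from h import *
s=state(); print(s["clock"],s["ee_pos"],s["tool_rot"],s["gripper_width"]); print(R.from_quat(s["tool_rot"]).as_matrix().round(3))
ims=[]
for c in ["scene","top"]:
    im=optics.capture(c); cv2.imwrite(f"pics/{c}1.png",im[...,::-1])
    for n in ["bin","tread","bin_mouth","spoiled_centre","mould_a","mould_b","paddle","jar"]:
        print(c,n,[(np.round(d["point"],3).tolist(),round(d["conf"],2)) for d in nets.pinpoint(n,c)[:2]])
E
```

```text
0.0 [ 0.1876405  -0.64821934  0.24293929] [ 9.90090160e-01  1.40432125e-01 -5.86564843e-05 -5.38171478e-04] 0.09283686052170945
[[ 0.961  0.278 -0.   ]
 [ 0.278 -0.961  0.001]
 [ 0.    -0.001 -1.   ]]
scene bin [([0.476, 0.27, 0.003], 0.63)]
scene tread [([0.485, 0.12, 0.052], 0.77)]
scene bin_mouth [([0.475, 0.272, 0.232], 0.7), ([0.53, -0.452, 0.001], 0.4)]
scene spoiled_centre [([0.467, -0.051, 0.008], 0.58)]
scene mould_a [([0.652, -0.232, 0.005], 0.61), ([0.508, -0.301, 0.002], 0.5)]
scene mould_b [([0.652, -0.232, 0.005], 0.61), ([0.508, -0.301, 0.002], 0.5)]
scene paddle [([0.527, -0.452, 0.003], 0.92), ([0.509, -0.302, 0.0], 0.35)]
scene jar [([0.784, 0.058, 0.003], 0.96)]
top bin [([0.511, -0.3, 0.004], 0.64)]
top tread [([0.511, -0.301, 0.003], 0.69), ([0.481, 0.122, 0.044], 0.68)]
top bin_mouth [([0.473, 0.273, 0.237], 0.55)]
top spoiled_centre [([0.466, -0.046, 0.01], 0.51)]
top mould_a [([0.509, -0.302, 0.003], 0.7), ([0.652, -0.235, 0.0], 0.57)]
top mould_b [([0.509, -0.302, 0.003], 0.7), ([0.652, -0.235, 0.0], 0.57)]
top paddle [([0.53, -0.457, -0.001], 0.65), ([0.511, -0.302, 0.002], 0.24)]
top jar [([0.776, 0.054, -0.002], 0.7)]
```

View pics/scene1.png

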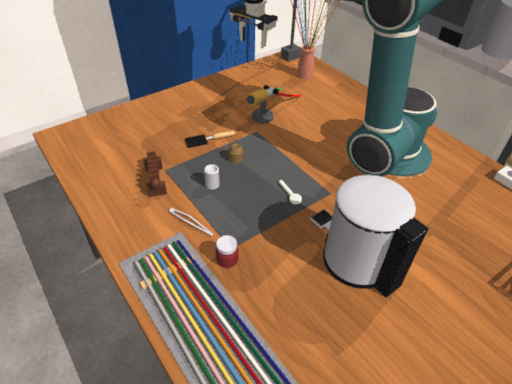

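View pics/top1.png

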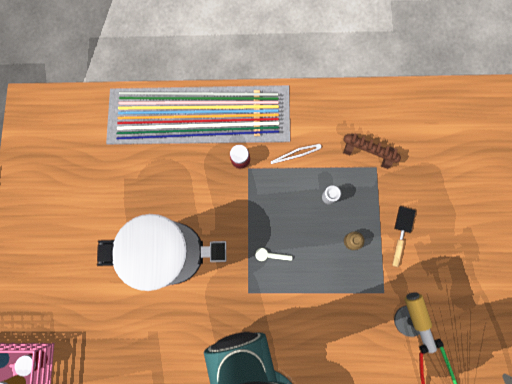

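The top view shows the bin at about (150,252) with its pedal at (218,251). The spoiled piece lies at (262–292, 256) with its disc towards the bin. The moulds are at (332,194) and (354,240). The net points agree with the picture and with the given sizes, so I'll move over now.

Request:
{"op": "servo_tool", "data": {"dp": [[0, 0, -0.5], [0, 0, -0.5], [0.31, -0.405, 0], [0.31, -0.405, 0], [0.31, -0.405, 0], [0.31, -0.405, 0], [0.31, -0.405, 0], [0.31, -0.405, 0], [0.31, -0.405, 0], [0.31, -0.405, 0]], "delta_rot": [[0, 0, 0], [0, 0, 0], [0, 0, 0], [0, 0, 0], [0, 0, 0], [0, 0, 0], [0, 0, 0], [0, 0, 0], [0, 0, 0], [0, 0, 0]], "claw": [1, 1, 1, 1, 1, 1, 1, 1, 1, 1]}}

```text
clock: 2.15
ee_pos: [0.336, -0.2666, 0.3438]
tool_rot: [0.99, 0.14, 0.0, 0.0]
force: [-0.1, -0.1, 0.4]
gripper_width: 0.0012
grip_force: 0.0
```

Request:
{"op": "servo_tool", "data": {"dp": [[0.31, -0.405, 0], [0.31, -0.405, 0], [0.31, -0.405, 0], [0.31, -0.405, 0], [0.31, -0.405, 0], [0.31, -0.405, 0]], "delta_rot": [[0, 0, 0], [0, 0, 0], [0, 0, 0], [0, 0, 0], [0, 0, 0], [0, 0, 0]], "claw": [1, 1, 1, 1, 1, 1]}}

```text
clock: 2.9
ee_pos: [0.4471, 0.0187, 0.344]
tool_rot: [0.99, 0.141, 0.0, 0.0]
force: [1.0, -0.5, -0.1]
gripper_width: 0.0006
grip_force: 0.0
```

Request:
{"op": "servo_tool", "data": {"dp": [[0, 0, 0], [0, 0, 0], [0, 0, 0], [0, 0, 0], [0, 0, 0], [0, 0, 0], [0, 0, 0], [0, 0, 0]], "delta_rot": [[0, 0, -0.09], [0, 0, -0.09], [0, 0, -0.09], [0, 0, -0.09], [0, 0, -0.09], [0, 0, -0.09], [0, 0, -0.09], [0, 0, 0]], "claw": [1, 1, 1, 1, 1, 1, 1, 1]}}

```text
clock: 3.9
ee_pos: [0.4469, 0.0169, 0.3438]
tool_rot: [0.718, 0.696, 0.0, 0.0]
force: [0.6, 0.3, 0.3]
gripper_width: 0.0001
grip_force: 0.0
```

Run:
```python
from h import *
s=state(); print(s["clock"],s["ee_pos"],s["force"],s["gripper_width"]); print(R.from_quat(s["tool_rot"]).as_matrix().round(3))
im=optics.capture("wrist"); cv2.imwrite("pics/w1.png",im[...,::-1])
for n in ["tread","spoiled_centre","bin_mouth"]: print(n,[(np.round(d["point"],3).tolist(),round(d["conf"],2)) for d in nets.pinpoint(n,"wrist")[:2]])
optics.capture("top"); 
for n,z in [("spoiled",.010),("tread",.047)]:
  for c in ["top","wrist"]:
    C=optics.calibration(c); M=C["world_from_camera"]
    for d in nets.cut_out(n,c)[:2]:
        v,u=np.nonzero(d["pixels"]); 
        r=np.linalg.inv(C["mtx"])@np.array([u,v,np.ones(len(u))]); r=M[:3,:3]@r; t=(z-M[2,3])/r[2]
        P=(M[:3,3,None]+r*t)[:2].T.astype(np.float32)
        print(n,c,round(d["conf"],2),len(u),cv2.minAreaRect(P),P.mean(0))
```

```text
3.9 [0.44686231 0.01694582 0.34377665] [0.59627454 0.25529217 0.31977549] 0.00014552032331176018
[[ 0.03  1.    0.  ]
 [ 1.   -0.03  0.  ]
 [ 0.    0.   -1.  ]]
tread [([0.481, 0.122, 0.045], 0.94)]
spoiled_centre [([0.464, -0.049, 0.011], 0.61)]
bin_mouth []Traceback (most recent call last):
  File "<stdin>", line 9, in <module>
ValueError: it knows: bin, bin_mouth, jar, lid, mould, paddle, pedal, spoiled_centre, tread
```

View pics/w1.png

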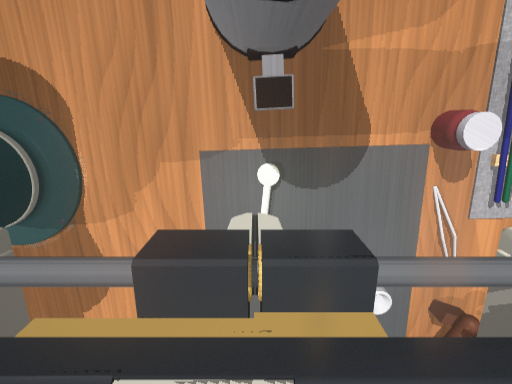

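The wrist view shows the tread at about (274,92) and the piece with its disc at (268,174). That fits the measured tread point of (0.482, 0.122, 0.046). Next I approach and press 8 mm outboard of mid-tread.

Request:
{"op": "servo_tool", "data": {"dp": [[0.5, 0.17, 0], [0.47, 0.165, 0], [0, 0, 0.5], [0, 0, 0.5], [0, 0, 0.5], [0, 0, 0.5], [0, 0, 0.5], [0, 0, 0]], "delta_rot": [[0, 0, 0], [0, 0, 0], [0, 0, 0], [0, 0, 0], [0, 0, 0], [0, 0, 0], [0, 0, 0], [0, 0, 0]], "claw": [1, 1, 1, 1, 1, 1, 1, 1]}}

```text
clock: 5.15
ee_pos: [0.4815, 0.1126, 0.0907]
tool_rot: [0.718, 0.696, -0.002, -0.002]
force: [0.3, 1.0, 0.1]
gripper_width: 0.0006
grip_force: 0.0
```

Request:
{"op": "servo_tool", "data": {"dp": [[0, 0, 0.07], [0, 0, 0.07], [0, 0, 0.07], [0, 0, 0.04], [0, 0, 0.04], [0, 0, 0.04], [0, 0, 0.04], [0, 0, 0.04], [0, 0, 0]], "delta_rot": [[0, 0, 0], [0, 0, 0], [0, 0, 0], [0, 0, 0], [0, 0, 0], [0, 0, 0], [0, 0, 0], [0, 0, 0], [0, 0, 0]], "claw": [1, 1, 1, 1, 1, 1, 1, 1, 1]}}

```text
clock: 6.28
ee_pos: [0.4839, 0.1123, 0.0534]
tool_rot: [0.717, 0.697, 0.0, 0.001]
force: [1.7, -5.4, 5.3]
gripper_width: 0.0008
grip_force: 3.2
```

Request:
{"op": "servo_tool", "data": {"dp": [[0, 0, 0.03], [0, 0, 0.03], [0, 0, 0.02], [0, 0, 0], [0, 0, 0]], "delta_rot": [[0, 0, 0], [0, 0, 0], [0, 0, 0], [0, 0, 0], [0, 0, 0]], "claw": [1, 1, 1, 1, 1]}}

```text
clock: 6.9
ee_pos: [0.484, 0.1125, 0.0457]
tool_rot: [0.717, 0.697, 0.0, 0.001]
force: [0.6, -5.1, 7.0]
gripper_width: 0.0004
grip_force: 4.6
```

Request:
{"op": "servo_tool", "data": {"dp": [[0, 0, 0.02], [0, 0, 0.01], [0, 0, 0], [0, 0, 0]], "delta_rot": [[0, 0, 0], [0, 0, 0], [0, 0, 0], [0, 0, 0]], "claw": [1, 1, 1, 1]}}

```text
clock: 7.4
ee_pos: [0.4843, 0.1125, 0.0444]
tool_rot: [0.717, 0.697, 0.001, 0.001]
force: [-10.0, -8.6, 29.8]
gripper_width: 0.0004
grip_force: 15.3
```

The force has jumped to 30 N, so the pedal is on its stop. I'll hold briefly, take a picture, then lift.

Request:
{"op": "servo_tool", "data": {"dp": [[0, 0, 0.01], [0, 0, 0], [0, 0, 0], [0, 0, 0]], "delta_rot": [[0, 0, 0], [0, 0, 0], [0, 0, 0], [0, 0, 0]], "claw": [1, 1, 1, 1]}}

```text
clock: 7.9
ee_pos: [0.4844, 0.1125, 0.0439]
tool_rot: [0.717, 0.697, 0.001, 0.001]
force: [-14.7, -9.3, 37.3]
gripper_width: 0.0004
grip_force: 19.1
```

Request:
{"op": "servo_tool", "data": {"dp": [[0, 0, -0.1], [0, 0, -0.2], [0, 0, -0.3], [0, 0, -0.5], [0, 0, -0.5], [-0.5, 0, -0.5], [-0.5, 0, 0], [-0.5, 0, 0], [0, 0, 0], [0, 0, 0]], "delta_rot": [[0, 0, 0], [0, 0, 0], [0, 0, 0], [0, 0, 0], [0, 0, 0], [0, 0, 0], [0, 0, 0], [0, 0, 0], [0, 0, 0], [0, 0, 0]], "claw": [1, 1, 1, 1, 1, 1, 1, 1, 1, 0.4]}}

```text
clock: 9.15
ee_pos: [0.479, -0.031, 0.2449]
tool_rot: [0.718, 0.697, 0.0, -0.0]
force: [-0.1, 0.7, -0.3]
gripper_width: 0.0066
grip_force: 0.0
```

Run:
```python
from h import *
s=state(); print(s["clock"],s["ee_pos"],s["force"],s["gripper_width"]); print(R.from_quat(s["tool_rot"]).as_matrix().round(3))
im=optics.capture("scene"); cv2.imwrite("pics/s2.png",im[...,::-1])
optics.capture("wrist");optics.capture("top")
for c in ["top","wrist","scene"]:
    for n in ["spoiled_centre","bin_mouth","tread"]: print(c,n,[(np.round(d["point"],3).tolist(),round(d["conf"],2)) for d in nets.pinpoint(n,c)[:2]])
    C=optics.calibration(c); M=C["world_from_camera"]
    for d in nets.cut_out("spoiled_centre",c)[:1]:
        v,u=np.nonzero(d["pixels"]); 
        r=np.linalg.inv(C["mtx"])@np.array([u,v,np.ones(len(u))]); r=M[:3,:3]@r; t=(.010-M[2,3])/r[2]
        P=(M[:3,3,None]+r*t)[:2].T.astype(np.float32)
        print(c,round(d["conf"],2),len(u),cv2.minAreaRect(P),P.mean(0))
```

```text
9.15 [ 0.47904932 -0.0309805   0.24490845] [-0.09208584  0.74884941 -0.27007382] 0.006607586588173341
[[ 0.03  1.    0.  ]
 [ 1.   -0.03  0.  ]
 [ 0.    0.   -1.  ]]
top spoiled_centre [([0.527, -0.454, -0.004], 0.17)]
top bin_mouth [([0.475, 0.273, 0.237], 0.81)]
top tread [([0.478, 0.121, 0.046], 0.82)]
wrist spoiled_centre [([0.462, -0.05, 0.014], 0.84)]
wrist bin_mouth []
wrist tread [([0.48, 0.12, 0.046], 0.96)]
wrist 0.68 1094 ((0.4681371748447418, -0.047438427805900574), (0.10001867264509201, 0.03839243948459625), 88.32730865478516) [ 0.46669826 -0.03495388]
scene spoiled_centre [([0.461, -0.053, 0.009], 0.58)]
scene bin_mouth []
scene tread [([0.483, 0.12, 0.049], 0.64)]
scene 0.73 266 ((0.45654186606407166, 0.10652388632297516), (0.06774458289146423, 0.06550587713718414), 5.664247989654541) [0.45974773 0.10161558]
```

View pics/s2.png

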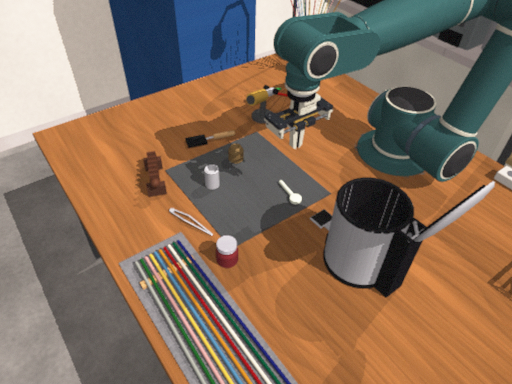

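The lid stands open by itself behind the mouth and the pedal is back up, with the net giving the tread at z ≈ 0.047. I'll back off slightly to get a clear wrist view of the stem.

Request:
{"op": "servo_tool", "data": {"dp": [[-0.4, -0.1, 0], [-0.3, 0, 0], [0, 0, 0], [0, 0, 0]], "delta_rot": [[0, 0, 0], [0, 0, 0], [0, 0, 0], [0, 0, 0]], "claw": [0.4, 0.4, 0.4, 0.4]}}

```text
clock: 10.4
ee_pos: [0.467, -0.1006, 0.2448]
tool_rot: [0.717, 0.697, 0.0, -0.0]
force: [0.3, 0.1, -0.5]
gripper_width: 0.0557
grip_force: 0.0
```

Run:
```python
from h import *
s=state(); print(s["clock"],s["ee_pos"],s["gripper_width"])
im=optics.capture("wrist"); C=optics.calibration("wrist"); M=C["world_from_camera"]
print([(np.round(d["point"],3).tolist(),round(d["conf"],2)) for d in nets.pinpoint("spoiled_centre","wrist")[:2]])
d=nets.cut_out("spoiled_centre","wrist")[0]
v,u=np.nonzero(d["pixels"]); r=M[:3,:3]@np.linalg.inv(C["mtx"])@np.array([u,v,np.ones(len(u))]); t=(.012-M[2,3])/r[2]
P=(M[:3,3,None]+r*t)[:2].T.astype(np.float32)
y=P[:,1]; print(y.min(),y.max())
for a in np.arange(y.min(),y.max(),.01):
    m=(y>=a)&(y<a+.01); print(round(a+.005,3),round(float((P[m,0].min()+P[m,0].max())/2),4),round(float(np.ptp(P[m,0])),4))
im[d["pixels"]]=im[d["pixels"]]//2+np.array([127,0,0],np.uint8); cv2.imwrite("pics/w3.png",im[...,::-1])
```

```text
10.4 [ 0.46701481 -0.10062387  0.24483139] 0.05566588344720894
[([0.463, -0.048, 0.012], 0.75)]
-0.10925299 0.005288736
-0.104 0.4586 0.0125
-0.094 0.4589 0.0127
-0.084 0.4606 0.0125
-0.074 0.4623 0.0125
-0.064 0.4639 0.0123
-0.054 0.4656 0.0123
-0.044 0.4666 0.0135
-0.034 0.4703 0.0223
-0.024 0.4692 0.0353
-0.014 0.4694 0.0378
-0.004 0.469 0.0362
0.006 0.4693 0.0231
```

View pics/w3.png

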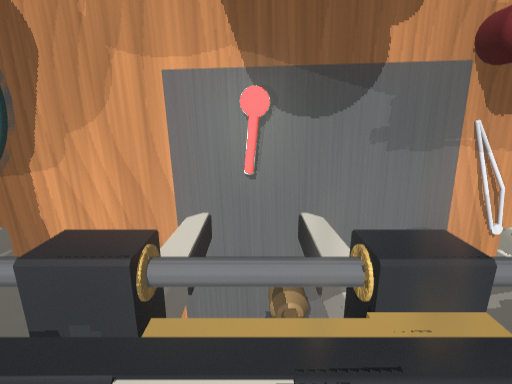

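The mask is clean: 114 mm long, middle at (0.465, -0.052), axis about 8° off world y towards +x. I'll align with it and descend.

Request:
{"op": "servo_tool", "data": {"dp": [[0.526, -0.03, 0], [0, 0, 0.5], [0, 0, 0.5], [0, 0, 0.5], [0, 0, 0.4], [0, 0, 0.1], [0, 0, 0]], "delta_rot": [[0, 0, 0], [0, 0, 0.055], [0, 0, 0], [0, 0, 0], [0, 0, 0], [0, 0, 0], [0, 0, 0]], "claw": [0.4, 0.4, 0.4, 0.4, 0.4, 0.4, 0.4]}}

```text
clock: 11.42
ee_pos: [0.4658, -0.048, 0.0455]
tool_rot: [0.754, 0.656, 0.0, 0.0]
force: [0.3, 0.2, 0.1]
gripper_width: 0.0559
grip_force: 0.0
```

Request:
{"op": "servo_tool", "data": {"dp": [[0, 0, 0.1], [0, 0, 0.055], [0, 0, 0], [0, 0, 0], [0, 0, 0], [0, 0, 0], [0, 0, 0], [0, 0, 0], [0, 0, 0]], "delta_rot": [[0, 0, 0], [0, 0, 0], [0, 0, 0], [0, 0, 0], [0, 0, 0], [0, 0, 0], [0, 0, 0], [0, 0, 0], [0, 0, 0]], "claw": [0.4, 0.4, 0.4, 1, 1, 1, 1, 1, 1], "force": 30}}

```text
clock: 12.55
ee_pos: [0.4655, -0.0482, 0.0294]
tool_rot: [0.754, 0.656, 0.0, 0.0]
force: [-0.6, 0.3, 0.2]
gripper_width: 0.0129
grip_force: 30.0
```

Request:
{"op": "servo_tool", "data": {"dp": [[0, 0, 0], [0, 0, 0], [0, 0, -0.1], [0, 0, -0.2], [0, 0, -0.3], [0, 0, -0.5], [0, 0, -0.5], [0, 0, -0.5], [0, 0, -0.5], [0, 0, -0.5]], "delta_rot": [[0, 0, 0], [0, 0, 0], [0, 0, 0], [0, 0, 0], [0, 0, 0], [0, 0, 0], [0, 0, 0], [0, 0, 0], [0, 0, 0], [0, 0, 0]], "claw": [1, 1, 1, 1, 1, 1, 1, 1, 1, 1]}}

```text
clock: 13.8
ee_pos: [0.465, -0.0481, 0.3417]
tool_rot: [0.755, 0.656, 0.0, 0.0]
force: [0.3, 0.3, -0.5]
gripper_width: 0.0131
grip_force: 30.0
```

Request:
{"op": "servo_tool", "data": {"dp": [[0.452, -0.05, 0], [0.452, -0.05, 0], [0.452, -0.05, 0], [0.452, -0.05, 0], [0.452, -0.05, 0], [0.452, -0.05, 0], [0.45, -0.05, 0], [0, 0, 0], [0, 0, 0]], "delta_rot": [[0, 0, 0], [0, 0, 0], [0, 0, 0], [0, 0, 0], [0, 0, 0], [0, 0, 0], [0, 0, 0], [0, 0, 0], [0, 0, 0]], "claw": [1, 1, 1, 1, 1, 1, 1, 1, 1]}}

```text
clock: 14.92
ee_pos: [0.4745, 0.2694, 0.3397]
tool_rot: [0.754, 0.656, -0.0, 0.0]
force: [0.3, -0.1, -0.4]
gripper_width: 0.0129
grip_force: 30.0
```

Run:
```python
from h import *
s=state(); print(s["clock"],s["ee_pos"],s["gripper_width"],s["force"])
a=optics.capture("scene")[100:330,230:]; b=optics.capture("wrist")
a=cv2.resize(a,None,fx=1.4,fy=1.4); b=cv2.resize(b,(400,300)); o=np.zeros((322,394+400,3),np.uint8); o[:a.shape[0],:a.shape[1]]=a[:322,:394]; o[:300,394:]=b
cv2.imwrite("pics/s4.png",o[...,::-1])
```

```text
14.925 [0.47452755 0.26944651 0.33972217] 0.012916242055566341 [ 0.26202266 -0.08615227 -0.41524367]Traceback (most recent call last):
  File "<stdin>", line 4, in <module>
ValueError: could not broadcast input array from shape (322,394,3) into shape (322,395,3)
```

Run:
```python
from h import *
a=optics.capture("scene")[100:330,230:]; b=optics.capture("wrist")[:300]
cv2.imwrite("pics/s4.png",np.hstack([cv2.resize(a,(395,322)),cv2.resize(b,(400,322))])[...,::-1])
```

```text
(no output)
```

View pics/s4.png

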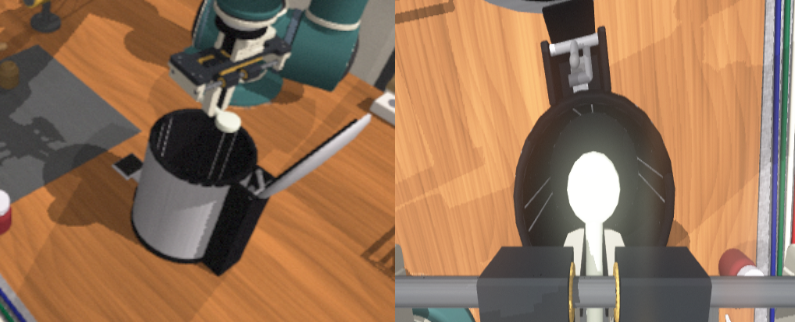

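The piece is held level over the middle of the mouth, with the disc towards the hinge and the lid well clear. I'll lower it to TCP z ≈ 0.22 and release.

Request:
{"op": "servo_tool", "data": {"dp": [[0, 0, 0.4], [0, 0, 0.4], [0, 0, 0.3], [0, 0, 0.1], [0, 0, 0], [0, 0, 0], [0, 0, 0], [0, 0, 0], [0, 0, 0]], "delta_rot": [[0, 0, 0], [0, 0, 0], [0, 0, 0], [0, 0, 0], [0, 0, 0], [0, 0, 0], [0, 0, 0], [0, 0, 0], [0, 0, 0]], "claw": [1, 1, 1, 1, 1, 1, 0.5, 0.5, 0.5]}}

```text
clock: 16.25
ee_pos: [0.4747, 0.2698, 0.2196]
tool_rot: [0.754, 0.656, 0.0, 0.0]
force: [-0.3, 0.4, -1.1]
gripper_width: 0.0381
grip_force: 0.0
```

Request:
{"op": "servo_tool", "data": {"dp": [[0, 0, 0], [0, 0, -0.3], [0, 0, -0.5], [0, 0, -0.5], [0, 0, -0.3], [-0.5, 0, 0], [-0.5, 0, 0], [-0.5, 0, 0], [-0.5, 0, 0], [-0.5, 0, 0]], "delta_rot": [[0, 0, 0], [0, 0, 0], [0, 0, 0], [0, 0, 0], [0, 0, 0], [0, 0, 0], [0, 0, 0], [0, 0, 0], [0, 0, 0], [0, 0, 0]], "claw": [0.5, 0.5, 0.5, 0.5, 0.5, 0.5, 0.5, 0.5, 0.5, 0.5]}}

```text
clock: 17.5
ee_pos: [0.4395, 0.0208, 0.3794]
tool_rot: [0.754, 0.656, 0.0, 0.0]
force: [1.0, 0.3, 0.1]
gripper_width: 0.046
grip_force: 0.0
```

Request:
{"op": "servo_tool", "data": {"dp": [[0, 0, 0], [0, 0, 0], [0, 0, 0], [0, 0, 0]], "delta_rot": [[0, 0, 0], [0, 0, 0], [0, 0, 0], [0, 0, 0]], "claw": [0.5, 0.5, 0.5, 0.5]}}

```text
clock: 18.0
ee_pos: [0.4402, 0.023, 0.3792]
tool_rot: [0.754, 0.657, -0.0, -0.0]
force: [-0.1, 1.0, 0.6]
gripper_width: 0.0466
grip_force: 0.0
```

Run:
```python
from h import *
s=state(); print(s["clock"],s["ee_pos"],s["gripper_width"],s["force"])
a=optics.capture("scene")[100:330,230:]; b=optics.capture("top")[150:350,60:310]
cv2.imwrite("pics/s5.png",np.hstack([cv2.resize(a,(395,322)),cv2.resize(b,(400,322))])[...,::-1])
for c in ["scene","top"]:
  for n in ["tread","spoiled_centre"]: print(c,n,[(np.round(d["point"],3).tolist(),round(d["conf"],2)) for d in nets.pinpoint(n,c)[:2]])
```

```text
18.0 [0.44016367 0.0230197  0.37922585] 0.04662656480849822 [-0.06927656  1.00164004  0.63621093]
scene tread [([0.484, 0.117, 0.048], 0.53)]
scene spoiled_centre []
top tread []
top spoiled_centre [([0.474, 0.27, 0.08], 0.47)]
```

View pics/s5.png

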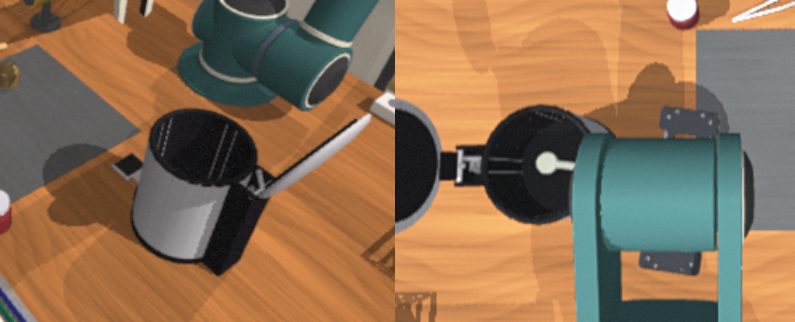

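The top view shows the piece on the bin floor near the centre, at about (0.474, 0.270, 0.08). The lid is open, the pedal is up and the robot is clear of everything.

```bash
python3 -c "
from h import *
print(ticket.job_done())"
```

```text
the job is handed in; nothing more can be done
None
```

The spoiled piece lies in the bin with the lid standing open and the pedal back up; the arm never came near the moulds, paddle or jar. The job is handed in at about 18 s of robot time; no verdict came back.

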